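# Leak-check the lower joint of the fruit gas chamber

### The arm

A 6-joint arm with a two-finger parallel gripper is mounted at the origin on the work surface. World frame = base frame: x ahead of the robot, y to its left, z up, the work surface at z = 0. Lengths are in m, angles in rad, forces in N, time in s.
With the tool pointing down it reaches from about 0.35 to 0.775 m from the base axis. Payload 7.3 kg.
Tool frame: the origin (TCP) lies midway between the tips of the shut fingers; the grasp point (between the pads) lies 19 mm behind it (robot.grip_depth is the z of the grasp point in the tool frame, in m); z points along the fingers, y is the line along which they close (so a half turn about z gives the same grasp; the last joint's range is limited). The gripper opens to 92 mm and grips with 3 to 60 N. Pads are 19 mm wide; open, the fingers measure 130 mm over their backs; the gripper's body (75 mm by 190 mm) begins 47 mm behind the grasp point.
Start: joints at [-1.482, 0.342, 1.524, -0, 1.275, -0.146], TCP at [0.122, -0.511, 0.227] pointing down, gripper open.
Joint ranges: [-2.53, 2.53], [-0.77, 2.02], [0.04, 2.7], [-1, 4.14], [0.28, 2.66], [-3.11, 3.11]. Speed limits (rad/s): [2.57, 2.57, 3.14, 3.14, 3.14, 3.14].

### API

Orientations are given as [roll, pitch, yaw] about the fixed x, y, z axes, in that order (R = Rz(yaw) Ry(pitch) Rx(roll)).
In Python, from cell import robot, viewer gives the robot as it stands.
- The arm moves only by the tool step_arm, never from a script. Its argument "increments" is a list of rows, each an object with "delta_pos": the shift along the tool's x, y, z in cm, a list of three; "dr": the turn, a rotation vector about the tool's x, y, z in degrees, a list of three; "fingers": the closure, from -1 (fully open) to 1 (shut), so that 0 is half open. In form: [{"delta_pos": [tx, ty, tz], "dr": [wx, wy, wz], "fingers": fingers}, ...]. A call has exactly 5 rows; each row is the pose to reach, as a shift and turn from the pose commanded when the call began, along the tool's axes at that moment; what a row does not reach only later rows make up. A row lasts 1/8 s, in which the tool goes at most 62.5 mm and 10.7 degrees, less where a joint would pass 70% of its speed; a pose out of reach is approached as far as the arm can. A call with a gripper value outside its range is refused whole. The fingers move at their own pace and stop on an object; "newtons" is the grip in N (left out, the last holds). Time passes only in rows, so rows that repeat a pose let the fingers close, or fill a call up. It gives the time, the measured TCP pose, the force, the opening and the grip force at its end, in the units of the state.
- robot.observe(): the state, without advancing time (a new reading comes with each control period).
- viewer.read_camera(name): name is "scene" or "top"; returns the picture (400x640x3 uint8, red, green, blue); there is no depth.
- viewer.camera_params(name): a dict with "K" (3x3 intrinsics, pixels), "T" (4x4, takes a point from camera to world coordinates). Camera axes: x right, y down, z forward; pixel columns grow to the right and rows downward; lengths in m; the calibration is good to about 2 mm. A picture is of the moment at which its call begins. camera_params takes no time and is no camera call.
- robot.hand_in(): hands the job in; it is judged then, once.
The state is a dict: "time": time; "qpos": joint angles; "qvel": joint speeds; "joint_efforts": joint torques, N m; "tool_pos": TCP position; "tool_rot": TCP orientation; "contact_force": force on the tool from outside, world axes, zero at the start; "torque": the same for the moment, N m; "opening": finger opening in m; "grip_force": force on a finger pad.
Only numpy, scipy, OpenCV 4.12 (cv2) and the standard library are available. Lean on these libraries where they do the work, as an engineer would, in place of code of your own. Each camera call takes 0.05 s, during which the arm holds its last target. There are 200 camera calls.

### The job

Leak-check the clear fruit chamber: take the leak-detector pen out of its charging stand, lean it in under the chamber's top plate and guide its tip close along the bottom joint between cylinder and base plate, on the side facing the robot, going from the robot's left to its right at about 2 cm a second without pressing on the chamber. Then stand the pen back in its charging stand, fully home, without dropping it. Leave the fruit punnet and the sample tubes where they are.

Things in the scene. Friction and masses are not known exactly. Their poses are not given: they have to be found in the camera images.
- pen_grip (a point): A good place to grip the leak-detector pen's white handle: on the pen's axis, 136 mm from its tip, 34 mm below its top. The pen is 170 mm long, about 0.2 kg: black nozzle 8 to 10 mm in diameter for 40 mm, grey cone widening to 20 mm at 60 mm, then a round handle 30 mm in diameter and a grey cap. z runs from tip to top; it starts upright in its stand, tip down.
- pen_tip (a point): The very tip of the pen's nozzle, on its axis (136 mm from pen_grip). Axes as pen_grip.
- stand: The pen's charging stand, fixed: a grey box 100 x 84 mm, 66 mm high, on a 120 x 100 mm black foot. On its middle stands a black round pocket: floor 66 mm above the table, 35 mm inside diameter, flared to 43 mm at its mouth, 100 mm above the table. Origin on the table under the pocket's axis. Stand and punnet may swap sides.
- stand_tip (a point): Where the pen's tip is when the pen is fully home in the stand: 6 mm above the table, on the stand's vertical axis. The handle's lower end then rests on the pocket's floor and the nozzle hangs through a 24 mm hole in that floor.
- chamber: Fixed gas chamber: a clear cylinder 170 mm in diameter and 130 mm tall, clamped between a metal base plate (its top, where the joint lies, 33 mm above the table) and a clear top plate, both 230 x 230 mm, by four 8 mm tie rods. Origin on the table under the cylinder's axis; x, y along the plates' sides, z up; the -x side faces the robot, turned by up to 20 degrees.
- joint0 (a point): Left end (seen from the robot) of the stretch of joint to check: on the cylinder's outer wall (85 mm from its axis) at the base plate's top, 38 degrees to the left (+y) of the middle of the chamber's -x side. Axes of the chamber.
- joint1 (a point): Next point of the joint, 25.3 degrees left of the middle of the -x side.
- joint2 (a point): Next point of the joint, 12.7 degrees left of the middle.
- joint3 (a point): Middle of the stretch: the joint's point nearest the middle of the chamber's -x side.
- joint4 (a point): Next point of the joint, 12.7 degrees right of the middle.
- joint5 (a point): Next point of the joint, 25.3 degrees right of the middle.
- joint6 (a point): Right end of the stretch, 38 degrees right of the middle.
- punnet: Bystander: loose clear plastic punnet of yellow cherries, 120 x 180 mm, 75 mm high; origin under its middle.
- tube_a: Bystander: loose upright dark sample tube with a blue cap, 33 mm in diameter at the cap, 98 mm tall, on the robot's left; origin under its middle.
- tube_b: Bystander: a second such tube, on the robot's right.
- chamber_top (a point): Centre of the chamber's top plate's upper face, 175 mm above the table (underside 163 mm). On it stand a round gauge and two taps, up to 210 mm above the table. The tie rods stand 98 mm in x and 98 mm in y from the chamber's middle, with nuts on top.
Not all that is in view belongs to the job. Of the things that look like the part that bears pen_grip, the smaller one is meant. Of the things that look like the stand, the smaller one is meant.

How it is judged:
On the way, in this order (a step that is already met when the one before it is completed fails the run):
1. the pen's tip passes, slower than 6 cm/s, within 8 mm of the left end of the joint's stretch (joint0) (distance between pen_tip and joint0 below 0.008 m and linear speed of pen below 0.06 m/s), for 0.2 s.
2. the pen's tip passes, slower than 6 cm/s, within 8 mm of the second point of the joint's stretch (joint1) (distance between pen_tip and joint1 below 0.008 m and linear speed of pen below 0.06 m/s), for 0.2 s.
3. the pen's tip passes, slower than 6 cm/s, within 8 mm of the third point of the joint's stretch (joint2) (distance between pen_tip and joint2 below 0.008 m and linear speed of pen below 0.06 m/s), for 0.2 s.
4. the pen's tip passes, slower than 6 cm/s, within 8 mm of the middle point of the joint's stretch (joint3) (distance between pen_tip and joint3 below 0.008 m and linear speed of pen below 0.06 m/s), for 0.2 s.
5. the pen's tip passes, slower than 6 cm/s, within 8 mm of the fifth point of the joint's stretch (joint4) (distance between pen_tip and joint4 below 0.008 m and linear speed of pen below 0.06 m/s), for 0.2 s.
6. the pen's tip passes, slower than 6 cm/s, within 8 mm of the sixth point of the joint's stretch (joint5) (distance between pen_tip and joint5 below 0.008 m and linear speed of pen below 0.06 m/s), for 0.2 s.
7. the pen's tip passes, slower than 6 cm/s, within 8 mm of the right end of the joint's stretch (joint6) (distance between pen_tip and joint6 below 0.008 m and linear speed of pen below 0.06 m/s), for 0.2 s.
At the end, for the whole second after the job is handed in: The pen stands released and at rest in its charging stand, upright within 0.1 rad and fully home, its tip within 6 mm of stand_tip (distance between pen_tip and stand_tip below 0.006 m and angle between pen_grip's own z axis and vertical below 0.1 rad and linear speed of pen below 0.02 m/s); the robot touches nothing.
It fails at once if the chamber is pressed or struck with more than 15 N (contact force between chamber and anything else above 15 N).
It fails at once if the pen is dropped (falls free of the fingers faster than 0.4 m/s) (contact force between the fingers and pen below 0.1 N and linear speed of pen above 0.4 m/s).
It fails at once if the punnet or a sample tube is moved more than 15 mm (distance of any of punnet, tube_a, tube_b from where it was at the start of the episode above 0.015 m).
It also fails if it takes over 72 s, if anything falls off the work surface, if the arm or the gripper's body presses on something with over 40 N, if the wrist force passes 120 N, or if a joint passes its speed limit or range.

## Working session

There is one attempt and no reset: what is moved stays moved. The work goes in short steps, Python scripts to look and compute and a tool call to move; the robot and the scene stay as the last step left them, time stands still between calls to the robot, and variables do not carry over. Pictures are saved under pics/ and viewed, at most 10 in all, crops included, and the job is handed in when it is done.

Besides the shell and the picture viewer there is one more tool, called as name(argument=value, ...) on one line, values as JSON. step_arm: Moves the arm, as the interface text tells. Its arguments: {"type":"object","properties":{"increments":{"type":"array"},"newtons":{"type":"number"}},"required":["increments"]}

```bash
ls; mkdir -p pics
python3 - <<'E'
from cell import robot, viewer
import cv2
for n in ("scene","top"):
    im=viewer.read_camera(n); cv2.imwrite(f"pics/{n}0.png",im[:,:,::-1]); p=viewer.camera_params(n); print(n,p["K"].round(1).tolist(),p["T"].round(4).tolist())
    cv2.imwrite(f"pics/{n}0b.png",cv2.resize(im[:,:,::-1],(800,500),interpolation=cv2.INTER_CUBIC))
s=robot.observe();print(s, robot.grip_depth)
E
```

```text
pics
scene [[427.1, 0.0, 310.8], [0.0, 427.1, 199.9], [0.0, 0.0, 1.0]] [[-0.4303, -0.8567, 0.2845, 0.1965], [-0.9027, 0.4058, -0.1434, 0.1882], [0.0074, -0.3185, -0.9479, 1.2652], [0.0, 0.0, 0.0, 1.0]]
top [[434.5, 0.0, 322.3], [0.0, 434.5, 195.7], [0.0, 0.0, 1.0]] [[-0.0077, -0.9984, 0.056, 0.443], [-0.9999, 0.0069, -0.014, 0.0325], [0.0135, -0.0561, -0.9983, 1.6521], [0.0, 0.0, 0.0, 1.0]]
{'time': 0.1, 'qpos': array([-1.48194534e+00,  3.42647513e-01,  1.52490224e+00, -8.99237965e-07,
        1.27539929e+00, -1.45991224e-01]), 'qvel': array([ 0.00031875,  0.00019953, -0.00237273,  0.0009726 , -0.00127507,
       -0.00096329]), 'joint_efforts': array([ 1.51108699e-03, -4.32004380e+01, -2.44694495e+01,  7.19150389e-02,
        5.26365254e-02, -6.00066232e-05]), 'tool_pos': array([ 0.12215609, -0.51022646,  0.22612405]), 'tool_rot': array([-3.14025057e+00, -1.96466501e-04,  2.34842336e-01]), 'contact_force': array([-0.42854762,  1.19894778,  0.29944576]), 'torque': array([ 0.01258161, -0.03361306, -0.0225463 ]), 'grip_force': 0.0, 'opening': 0.09164431263424873} -0.0188
```

View pics/scene0b.png

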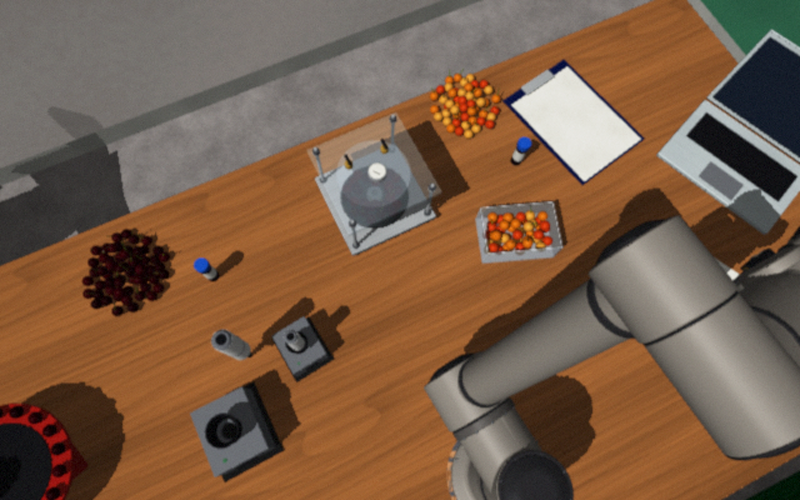

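View pics/top0b.png

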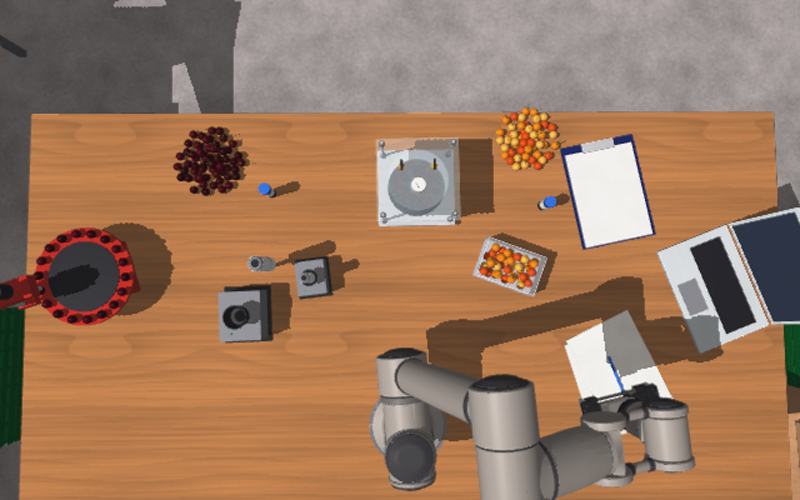

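Scene: the small stand with the pen is at top ≈(313,275), chamber ≈(418,183), punnet ≈(511,265), tubes (266,189) and (549,202). The large stand and large pen next to them are decoys. Next I'll crop closer for precision.

Run:
```python
import cv2,numpy as np
t=cv2.imread("pics/top0.png");s=cv2.imread("pics/scene0.png")
def c(im,x,y,w,h): return cv2.resize(im[y:y+h,x:x+w],(400,300),interpolation=cv2.INTER_CUBIC)
m=np.vstack([np.hstack([c(t,218,198,60,45),c(t,294,104,80,60)]),np.hstack([c(s,210,243,72,54),c(s,240,84,120,90+0)])])
for k in range(0,800,50):
    cv2.line(m,(k,0),(k,599),(0,255,255) if k%100==0 else (0,120,0),1) if k%100==0 else None
for k in range(0,600,100): cv2.line(m,(0,k),(799,k),(0,255,255),1)
cv2.imwrite("pics/m1.png",m)
```

```text
(no output)
```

View pics/m1.png

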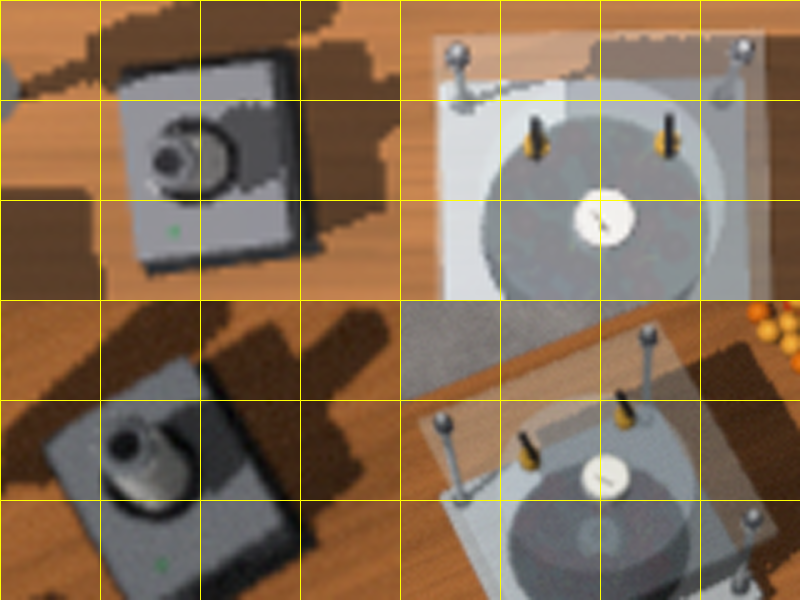

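```bash
cat > h.py <<'E'
import cv2,numpy as np
from cell import robot,viewer
from scipy.optimize import least_squares
P={n:viewer.camera_params(n) for n in("scene","top")}
def proj(n,X):
    X=np.atleast_2d(X);T=P[n]["T"];c=(X-T[:3,3])@T[:3,:3];u=c@P[n]["K"].T
    return u[:,:2]/u[:,2:]
def pose(p,L):
    c,s=np.cos(p[2]),np.sin(p[2]);L=np.atleast_2d(np.array(L,float))
    return np.c_[p[0]+c*L[:,0]-s*L[:,1],p[1]+s*L[:,0]+c*L[:,1],L[:,2]]
def ring(r,z,n=72):
    a=np.linspace(0,2*np.pi,n);return np.c_[r*np.cos(a),r*np.sin(a),0*a+z]
def sq(a,b,z): return [[a,b,z],[a,-b,z],[-a,-b,z],[-a,b,z],[a,b,z]]
def crop(n,im,x,y,w,h,polys,out=(400,300)):
    k=out[0]/w;m=cv2.resize(im[y:y+h,x:x+w],out,interpolation=cv2.INTER_CUBIC)
    for X,col in polys:
        q=((proj(n,X)-[x,y]+.5)*k-.5); cv2.polylines(m,[np.round(q*8).astype(np.int32)],False,col,1,cv2.LINE_AA,3)
    return m
E
cat > fit.py <<'E'
from h import *
N=.098;Z=.182
obs=[("top",[N,N,Z],(305.4,114)),("top",[N,-N,Z],(362.4,113.4)),("top",[N,N,.033],(307,124)),("top",[N,-N,.033],(358.4,123.6)),
("scene",[N,N,Z],(252.9,121.2)),("scene",[N,-N,Z],(314.4,94.8)),("scene",[-N,-N,Z],(345.6,150))]
f=lambda p:np.concatenate([proj(n,pose(p,L))[0]-uv for n,L,uv in obs])
r=least_squares(f,[.78,0,0]);print("chamber",r.x,f(r.x).round(1));C=r.x
t6=lambda u,v:(218+u/6.667,198+v/6.667); s5=lambda u,v:(210+u/5.556,243+(v-300)/5.556)
W,D=.042,.05
def g(p):
    o=[("top",[0,0,.1],t6(196,160)),("top",[0,0,.176],t6(170,162)),("scene",[0,0,.176],s5(128,443)),("scene",[0,0,.1],s5(149,474))]
    return np.concatenate([proj(n,pose(p,L))[0]-uv for n,L,uv in o])
r=least_squares(lambda q:g([*q,0]),[.5,.3]);print("stand",r.x,g([*r.x,0]).round(1))
S=[*r.x,.1]
t=cv2.imread("pics/top0.png");s=cv2.imread("pics/scene0.png")
R,G,B=(0,0,255),(0,255,0),(255,0,0)
cp=[(pose(C,ring(.085,.033)),G),(pose(C,sq(.115,.115,.033)),R),(pose(C,sq(.115,.115,.175)),B)]
sp=[(pose(S,ring(.0215,.1)),G),(pose(S,ring(.015,.176)),B),(pose(S,sq(W,D,.066)),R),(pose(S,sq(.05,.06,0)),(0,255,255))]
m=np.vstack([np.hstack([crop("top",t,218,198,60,45,sp),crop("top",t,284,104,104,78,cp)]),np.hstack([crop("scene",s,208,243,72,54,sp),crop("scene",s,230,84,150,112,cp)])])
cv2.imwrite("pics/m2.png",m)
E
python3 fit.py
```

```text
chamber [ 0.70873743 -0.0291097   0.00643104] [-0.5 -0.1 -0.3 -0.1 -1.  -0.4 -0.5 -0.6  0.6 -0.4  0.9  0.2  0.6  0.2]
stand [0.43944409 0.28181276] [-1.  -0.4 -0.7 -0.6  0.4  0.6  1.2 -0.4]
```

View pics/m2.png

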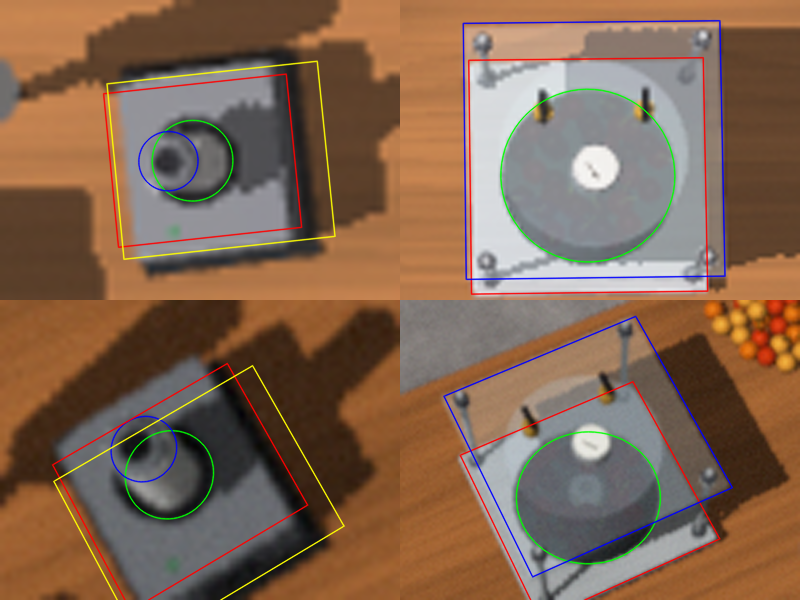

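The chamber model fits (yaw ≈0). The stand needs its side lengths swapped, so I'll refit it with box corners and locate the decoys. I'll also write the move planner.

```bash
cat > fit2.py <<'E'
from h import *
t6=lambda u,v:(217.5+u/6.667,197.5+v/6.667); s5=lambda u,v:(209.5+u/5.556,242.5+(v-300)/5.556)
o=[("top",[0,0,.1],t6(196,160)),("top",[0,0,.176],t6(170,162)),("scene",[0,0,.176],s5(128,443)),("scene",[0,0,.1],s5(149,474)),
("top",[.05,.042,.066],t6(119,80)),("top",[.05,-.042,.066],t6(275,61)),("top",[-.05,-.042,.066],t6(294,240)),("top",[-.05,.042,.066],t6(137,262)),
("scene",[.05,.042,.066],s5(43,447)),("scene",[.05,-.042,.066],s5(187,358))]
# per-camera pixel offsets absorb the calibration
def g(p):
    return np.concatenate([proj(n,pose(p[:3],L))[0]+(p[3:5] if n=="top" else p[5:7])-uv for n,L,uv in o])
def gg(p): return np.r_[g(p),p[3:]*.7]
r=least_squares(gg,[.44,.28,.1,0,0,0,0]);print("stand",r.x.round(4),g(r.x).round(1))
def back(n,uv,z):
    T=P[n]["T"];d=T[:3,:3]@np.linalg.solve(P[n]["K"],[*uv,1]);return (T[:3,3]+d*(z-T[2,3])/d[2]).round(3)
print("decoy pen",[back("top",(252/1.25,263/1.25),z) for z in(0,.2,.25)],back("top",(272/1.25,265/1.25),0))
print("bigstand corner",[back("top",(u/1.25,v/1.25),.1) for u,v in((219,291),(266,289),(270,340))])
print("punnet",[back("top",(u/1.25,v/1.25),.07) for u,v in((489,237),(475,272),(548,262))],"tubes",back("top",(213,151),.098),back("top",(440,161.5),.098))
E
python3 fit2.py
cat > plan.py <<'E'
import sys,numpy as np
from scipy.spatial.transform import Rotation as Ro
def plan(wps,obs):
    "wps: (TCP xyz, Rotation); prints shifts in the tool axes of the present pose, cm and deg"
    p0=np.array(obs["tool_pos"]);R0=Ro.from_euler("xyz",obs["tool_rot"])
    for p,R in wps:
        print((R0.inv().apply(np.array(p)-p0)*100).round(2).tolist(),(R0.inv()*R).as_rotvec(degrees=True).round(1).tolist())
down=lambda yaw=0.:Ro.from_euler("xyz",[np.pi,0,yaw])
E
python3 - <<'E'
from plan import *;from cell import robot
plan([([.42,-.15,.25],down()),([.44,.282,.26],down())],robot.observe())
E
```

```text
stand [ 0.4408  0.2826  0.1189  0.6628  0.3644 -0.5625  0.092 ] [-0.1  0.1  0.2 -0.2 -0.2  0.8  0.7 -0.1 -0.1 -0.1 -0.6 -0.2 -0.1  0.3
  0.4 -0.1 -0.2 -0.5  0.  -0.2]
decoy pen [array([0.483, 0.467, 0.   ]), array([0.478, 0.415, 0.2  ]), array([0.477, 0.401, 0.25 ])] [0.476 0.407 0.   ]
bigstand corner [array([0.402, 0.533, 0.1  ]), array([0.406, 0.401, 0.1  ]), array([0.263, 0.388, 0.1  ])]
punnet [array([ 0.552, -0.242,  0.07 ]), array([ 0.45 , -0.199,  0.07 ]), array([ 0.478, -0.413,  0.07 ])] tubes [0.693 0.402 0.098] [ 0.651 -0.415  0.098]
[37.35, -28.11, -2.34] [-0.1, -0.0, 13.5]
[49.35, -69.66, -3.28] [-0.1, -0.0, 13.5]
```

Run:
```python
from plan import *;from cell import robot
plan([([.42,-.15,.25],down(.6)),([.441,.283,.25],down(.6))],robot.observe())
```

```text
[37.35, -28.11, -2.34] [-0.1, -0.0, -20.9]
[49.47, -69.73, -2.28] [-0.1, -0.0, -20.9]
```

step_arm(increments=[{"delta_pos": [7.5, -5.6, -0.5], "dr": [0, 0, -4], "fingers": -1}, {"delta_pos": [15, -11.2, -1], "dr": [0, 0, -8], "fingers": -1}, {"delta_pos": [22.4, -16.9, -1.5], "dr": [0, 0, -12], "fingers": -1}, {"delta_pos": [29.9, -22.5, -2], "dr": [0, 0, -16], "fingers": -1}, {"delta_pos": [37.35, -28.1, -2.3], "dr": [0, 0, -20.9], "fingers": -1}], newtons=25)

```text
time: 0.72
tool_pos: [0.322, -0.2684, 0.2429]
tool_rot: [3.141, -0.0, 0.602]
contact_force: [0.9, -0.7, -1.2]
opening: 0.0913
grip_force: 0.0
```

Run:
```python
from plan import *;from cell import robot
plan([([.441,.283,.25],down(.6))],robot.observe())
```

```text
[41.03, -38.72, -0.72] [0.0, -0.0, 0.1]
```

step_arm(increments=[{"delta_pos": [6, -2.5, -0.2], "dr": [0, 0, 0], "fingers": -1}, {"delta_pos": [11, -6, -0.4], "dr": [0, 0, 0], "fingers": -1}, {"delta_pos": [15, -10, -0.7], "dr": [0, 0, 0], "fingers": -1}, {"delta_pos": [19, -14, -0.7], "dr": [0, 0, 0], "fingers": -1}, {"delta_pos": [23, -18, -0.7], "dr": [0, 0, 0], "fingers": -1}])

```text
time: 1.35
tool_pos: [0.4093, 0.0101, 0.2497]
tool_rot: [3.141, 0.0, 0.6]
contact_force: [1.1, -0.8, -0.1]
opening: 0.0919
grip_force: 0.0
```

Run:
```python
from plan import *;from cell import robot
plan([([.441,.283,.25],down(.6))],robot.observe())
```

```text
[18.01, -20.74, -0.03] [0.0, 0.0, -0.0]
```

step_arm(increments=[{"delta_pos": [4, -4.6, 0], "dr": [0, 0, 0], "fingers": -1}, {"delta_pos": [8, -9.2, 0], "dr": [0, 0, 0], "fingers": -1}, {"delta_pos": [12, -13.8, 0], "dr": [0, 0, 0], "fingers": -1}, {"delta_pos": [15.5, -17.8, 0], "dr": [0, 0, 0], "fingers": -1}, {"delta_pos": [18, -20.7, 0], "dr": [0, 0, 0], "fingers": -1}])

```text
time: 1.98
tool_pos: [0.4408, 0.283, 0.2493]
tool_rot: [-3.141, 0.001, 0.601]
contact_force: [0.4, 0.3, 0.4]
opening: 0.0919
grip_force: 0.0
```

```bash
cat > look.py <<'E'
from h import *;import sys
from scipy.spatial.transform import Rotation as Ro
def look(name,boxes,polys=[]):
    ims=[crop(n,viewer.read_camera(n)[:,:,::-1].copy(),*b,polys,out=(400,300)) for n,b in boxes]
    cv2.imwrite(f"pics/{name}.png",np.hstack(ims))
E
python3 - <<'E'
from look import *
S=[.4408,.2826,.119]
look("a",[("top",(218,198,60,45)),("scene",(200,243,88,66))],[(pose(S,ring(.015,.176)),(255,0,0)),(pose(S,ring(.0215,.1)),(0,255,0))])
print(robot.observe()["tool_pos"])
E
```

```text
[0.44079838 0.28379102 0.24891413]
```

View pics/a.png

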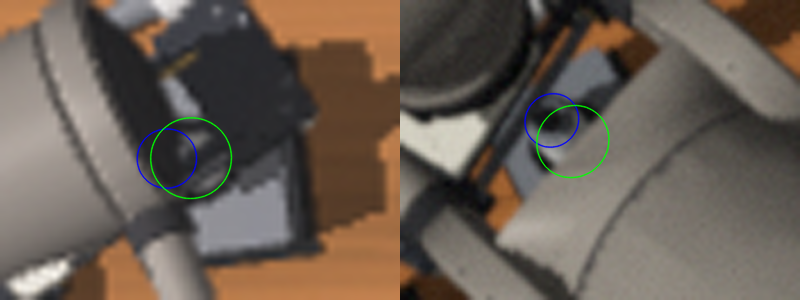

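step_arm(increments=[{"delta_pos": [0, 0, 3.5], "dr": [0, 0, 0], "fingers": -1}, {"delta_pos": [0, 0, 7], "dr": [0, 0, 0], "fingers": -1}, {"delta_pos": [0, 0, 10], "dr": [0, 0, 0], "fingers": -1}, {"delta_pos": [0, 0, 12], "dr": [0, 0, 0], "fingers": -1}, {"delta_pos": [0, 0, 12.6], "dr": [0, 0, 0], "fingers": -1}])

```text
time: 2.7
tool_pos: [0.4404, 0.2795, 0.1225]
tool_rot: [-3.141, 0.003, 0.599]
contact_force: [0.2, 0.2, 0.7]
opening: 0.0917
grip_force: 0.0
```

step_arm(increments=[{"delta_pos": [0, 0, 0], "dr": [0, 0, 0], "fingers": 0.1}, {"delta_pos": [0, 0, 0], "dr": [0, 0, 0], "fingers": 0.1}, {"delta_pos": [0, 0, 0], "dr": [0, 0, 0], "fingers": 0.2}, {"delta_pos": [0, 0, 0], "dr": [0, 0, 0], "fingers": 0.3}, {"delta_pos": [0, 0, 0], "dr": [0, 0, 0], "fingers": 0.3}], newtons=15)

```text
time: 3.32
tool_pos: [0.4412, 0.2807, 0.124]
tool_rot: [3.141, -0.0, 0.6]
contact_force: [0.6, -1.1, 0.5]
opening: 0.0465
grip_force: 0.0
```

Run:
```python
from look import *
S=[.4408,.2826,.119]
look("b",[("top",(218,198,60,45)),("scene",(200,243,88,66))],[(pose(S,ring(.0215,.1)),(0,255,0))])
print(robot.observe())
```

```text
{'time': 3.425, 'qpos': array([ 4.20107357e-01,  4.44929774e-01,  1.67530834e+00, -9.97781207e-05,
        1.02127702e+00,  1.39134610e+00]), 'qvel': array([-9.01988511e-04,  1.23732173e-03,  9.28314820e-04, -1.21798244e-04,
        2.99803934e-05,  5.86109361e-04]), 'joint_efforts': array([ 4.02303849e-04, -4.50596917e+01, -2.10715038e+01,  4.25100932e-02,
       -7.29102641e-02, -9.52272194e-05]), 'tool_pos': array([0.44120228, 0.28073203, 0.12384848]), 'tool_rot': array([ 3.14149509e+00, -6.10865685e-05,  5.99609692e-01]), 'contact_force': array([ 0.37602988,  0.28628278, -0.18030947]), 'torque': array([-0.00394433, -0.01720617,  0.03625595]), 'grip_force': 0.0, 'opening': 0.03828301349115691}
```

View pics/b.png

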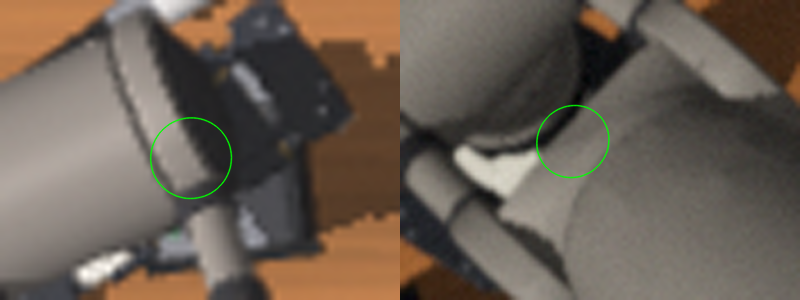

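step_arm(increments=[{"delta_pos": [0, 0, 0], "dr": [0, 0, 0], "fingers": 0.4}, {"delta_pos": [0, 0, 0], "dr": [0, 0, 0], "fingers": 0.6}, {"delta_pos": [0, 0, 0], "dr": [0, 0, 0], "fingers": 1}, {"delta_pos": [0, 0, 0], "dr": [0, 0, 0], "fingers": 1}, {"delta_pos": [0, 0, 0], "dr": [0, 0, 0], "fingers": 1}], newtons=12)

```text
time: 4.05
tool_pos: [0.4412, 0.2807, 0.1238]
tool_rot: [3.142, 0.0, 0.6]
contact_force: [0.5, 0.2, 0.9]
opening: 0.03
grip_force: 12.0
```

Run:
```python
from cell import robot
for i in range(2): print(robot.observe())
```

```text
{'time': 4.05, 'qpos': array([ 4.20051695e-01,  4.45005130e-01,  1.67536878e+00, -7.16667296e-05,
        1.02124639e+00,  1.39135515e+00]), 'qvel': array([ 0.00064153, -0.00112033,  0.00086878,  0.00081284,  0.00131871,
       -0.00044756]), 'joint_efforts': array([-1.63984979e-01, -4.48031437e+01, -2.09790838e+01, -3.01308988e-02,
       -1.01367447e-01,  9.72148955e-04]), 'tool_pos': array([0.44118619, 0.28070166, 0.1237914 ]), 'tool_rot': array([3.14153745e+00, 3.81031207e-05, 5.99530303e-01]), 'contact_force': array([0.4739137 , 0.22326178, 0.88157335]), 'torque': array([-0.03092968,  0.041449  ,  0.05497505]), 'grip_force': 11.986982077360153, 'opening': 0.030010007589284966}
{'time': 4.05, 'qpos': array([ 4.20051695e-01,  4.45005130e-01,  1.67536878e+00, -7.16667296e-05,
        1.02124639e+00,  1.39135515e+00]), 'qvel': array([ 0.00064153, -0.00112033,  0.00086878,  0.00081284,  0.00131871,
       -0.00044756]), 'joint_efforts': array([-1.63984979e-01, -4.48031437e+01, -2.09790838e+01, -3.01308988e-02,
       -1.01367447e-01,  9.72148955e-04]), 'tool_pos': array([0.44118619, 0.28070166, 0.1237914 ]), 'tool_rot': array([3.14153745e+00, 3.81031207e-05, 5.99530303e-01]), 'contact_force': array([0.4739137 , 0.22326178, 0.88157335]), 'torque': array([-0.03092968,  0.041449  ,  0.05497505]), 'grip_force': 11.986982077360153, 'opening': 0.030010007589284966}
```

step_arm(increments=[{"delta_pos": [0, 0, 0], "dr": [0, 0, 0], "fingers": 1}, {"delta_pos": [0, 0, -2], "dr": [0, 0, 0], "fingers": 1}, {"delta_pos": [0, 0, -5], "dr": [0, 0, 0], "fingers": 1}, {"delta_pos": [0, 0, -9], "dr": [0, 0, 0], "fingers": 1}, {"delta_pos": [0, 0, -13], "dr": [0, 0, 0], "fingers": 1}], newtons=30)

```text
time: 4.68
tool_pos: [0.4408, 0.2805, 0.2544]
tool_rot: [-3.142, 0.001, 0.599]
contact_force: [0.4, -0.2, -3.3]
opening: 0.0297
grip_force: 30.0
```

```bash
cat >> plan.py <<'E'
TH=np.radians(32);C=[.7087,-.0291,.0064];LT=.1178
lean=Ro.from_euler("y",-TH)*down(C[2])
lean=Ro.from_euler("z",C[2])*Ro.from_euler("y",-TH)*down(0)
def tip2tcp(t): return np.array(t)-lean.apply([0,0,LT])
def local(x,y,z):
    c,s=np.cos(C[2]),np.sin(C[2]);return np.array([C[0]+c*x-s*y,C[1]+s*x+c*y,z])
def jt(deg,out=.0045,up=.0035):
    a=np.radians(deg);r=.085+out;return local(-r*np.cos(a),r*np.sin(a),.033+up)
E
python3 - <<'E'
from plan import *;from cell import robot
o=robot.observe();print(o["tool_pos"])
pre=tip2tcp(local(-.145,.060,.06));print(pre)
plan([(pre+[0,0,.1],lean),(pre,lean)],o)
E
```

```text
[0.44081919 0.28045567 0.25444279]
[0.50089576 0.02957126 0.15990007]
[-9.2, 24.1, -0.53] [-9.5, 31.1, 33.1]
[-9.18, 24.1, 9.47] [-9.5, 31.1, 33.1]
```

step_arm(increments=[{"delta_pos": [-1.5, 4, -0.5], "dr": [-1.9, 6.2, 6.6], "fingers": 1}, {"delta_pos": [-3.6, 9.5, -0.5], "dr": [-3.8, 12.4, 13.2], "fingers": 1}, {"delta_pos": [-5.6, 14.7, -0.5], "dr": [-5.7, 18.7, 19.9], "fingers": 1}, {"delta_pos": [-7.6, 19.8, -0.5], "dr": [-7.6, 24.9, 26.5], "fingers": 1}, {"delta_pos": [-9.2, 24.1, -0.5], "dr": [-9.5, 31.1, 33.1], "fingers": 1}])

```text
time: 5.3
tool_pos: [0.5008, 0.0278, 0.2588]
tool_rot: [-3.141, -0.562, 0.001]
contact_force: [0.8, 0.9, -2.9]
opening: 0.0294
grip_force: 30.0
```

Run:
```python
from plan import *;from cell import robot
o=robot.observe();print(o["tool_pos"])
pre=tip2tcp(local(-.145,.060,.06));print(pre)
plan([(pre+[0,0,.05],lean),(pre,lean)],o)
```

```text
[0.50078622 0.02776628 0.25875148]
[0.50089576 0.02957126 0.15990007]
[-2.6, -0.18, 4.14] [0.1, -0.2, -0.3]
[-5.26, -0.18, 8.37] [0.1, -0.2, -0.3]
```

step_arm(increments=[{"delta_pos": [-1.3, -0.1, 2.1], "dr": [0, 0, 0], "fingers": 1}, {"delta_pos": [-2.6, -0.2, 4.1], "dr": [0, 0, 0], "fingers": 1}, {"delta_pos": [-4, -0.2, 6.4], "dr": [0, 0, 0], "fingers": 1}, {"delta_pos": [-5, -0.2, 7.9], "dr": [0, 0, 0], "fingers": 1}, {"delta_pos": [-5.3, -0.2, 8.4], "dr": [0, 0, 0], "fingers": 1}])

```text
time: 5.92
tool_pos: [0.4998, 0.0317, 0.1595]
tool_rot: [-3.14, -0.553, 0.006]
contact_force: [0.3, -1.1, -2.1]
opening: 0.0297
grip_force: 30.0
```

```bash
cat > view.py <<'E'
from look import *;from plan import *;import sys
viewer.read_camera("top");viewer.read_camera("top");o=robot.observe();R=Ro.from_euler("xyz",o["tool_rot"]);tip=o["tool_pos"]+R.apply([0,0,LT])
print(o["tool_pos"],o["tool_rot"],"tip",tip.round(4),o["contact_force"])
cone=o["tool_pos"]+R.apply([0,0,LT-.04])
d=R.apply([0,1,0])*.005
pl=[(np.array([tip,cone]),(0,0,255)),(np.array([tip-d,tip+d]),(0,0,255)),(pose(C,ring(.085,.033)),(0,255,0)),(pose(C,sq(.115,.115,.033)),(255,0,0))]
look(sys.argv[1],[("top",(284,114,80,60)),("scene",(250,100,104,78))],pl)
E
python3 view.py c
```

```text
[0.50099252 0.03154429 0.160993  ] [-3.14043093 -0.5561695   0.00598816] tip [0.5632 0.0321 0.0609] [-0.74781823  0.10013474 -2.10290345]
```

View pics/c.png

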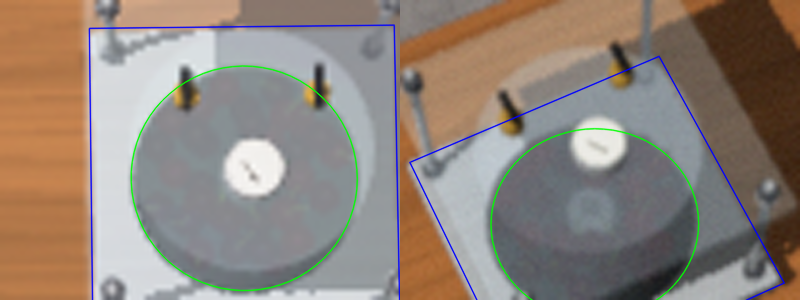

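The crop was too high. The base plate model overlays well, so I'll re-crop around the tip.

```bash
sed -i 's/("top",(284,114,80,60)),("scene",(250,100,104,78))/("top",(290,144,72,54)),("scene",(250,130,92,69))/' view.py; python3 view.py d
```

```text
[0.50155639 0.03152879 0.16208165] [-3.14100441 -0.55872801  0.0064399 ] tip [0.564  0.032  0.0622] [-1.09984116 -0.06210805 -3.1001772 ]
```

View pics/d.png

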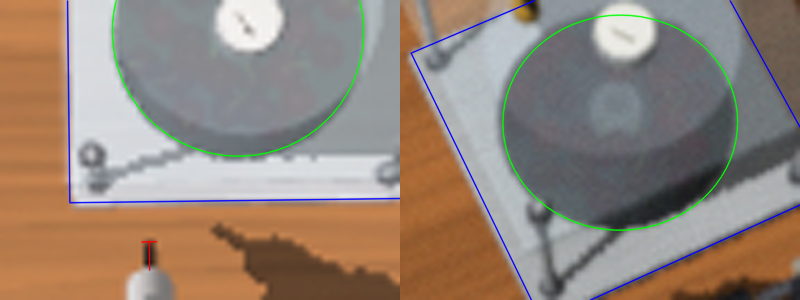

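The top view shows the real tip at (150,242), matching the predicted red mark within about 1 mm. I'll refine the plate with edge profiles from the initial picture.

```bash
cat > edges.py <<'E'
from h import *
C=np.array([.7087,-.0291,.0064]);im=cv2.GaussianBlur(cv2.imread("pics/top0.png"),(3,3),0).astype(np.float32)
sc=cv2.imread("pics/scene0.png").astype(np.float32)
off=np.arange(-.014,.01401,.0005)
def edge(n,img,axis,sgn,z,t):
    prof=[]
    for a in t:
        L=np.zeros((len(off),3));L[:,axis]=sgn*(.115+off);L[:,1-axis]=a;L[:,2]=z
        q=proj(n,pose(C,L)).astype(np.float32)
        prof.append(cv2.remap(img,q[:,:1],q[:,1:],cv2.INTER_LINEAR)[:,0])
    p=np.mean(prof,0);g=np.linalg.norm(np.gradient(p,axis=0),axis=1);k=np.argsort(g)[-1]
    w=g[max(0,k-5):k+6];return round(1000*float((off[max(0,k-5):k+6]*w).sum()/w.sum()),2),(g[::4]).round(1).tolist()
T=np.linspace(-.08,.08,15)
for n,img in(("top",im),("scene",sc)):
    print(n,"left",edge(n,img,1,1,.033,np.linspace(-.1,.03,12)));print(n,"right",edge(n,img,1,-1,.033,np.linspace(-.1,-.0,12)))
    print(n,"front top",edge(n,img,0,-1,.033,T));print(n,"front bottom(z0)",edge(n,img,0,-1,0,T))
for t in(-.09,-.06,-.03,0,.03): print(t,edge("top",im,1,1,.033,[t])[0])
for t in(-.09,-.05,0,.05,.09): print(t,edge("top",im,0,-1,0,[t])[0])
E
python3 edges.py
```

```text
top left (1.0, [0.8999999761581421, 0.8999999761581421, 1.2999999523162842, 0.6000000238418579, 1.2999999523162842, 4.400000095367432, 6.300000190734863, 7.5, 7.599999904632568, 5.199999809265137, 4.699999809265137, 1.899999976158142, 1.600000023841858, 0.30000001192092896, 0.20000000298023224])
top right (2.28, [0.699999988079071, 0.699999988079071, 0.6000000238418579, 0.10000000149011612, 0.30000001192092896, 1.2000000476837158, 1.7000000476837158, 3.299999952316284, 3.4000000953674316, 2.4000000953674316, 1.7999999523162842, 0.5, 0.4000000059604645, 2.0, 2.4000000953674316])
top front top (0.96, [0.8999999761581421, 0.30000001192092896, 0.30000001192092896, 0.20000000298023224, 1.0, 3.200000047683716, 6.0, 8.300000190734863, 7.900000095367432, 7.099999904632568, 3.799999952316284, 2.5, 1.100000023841858, 1.0, 0.800000011920929])
top front bottom(z0) (-2.05, [0.4000000059604645, 0.20000000298023224, 0.10000000149011612, 3.0, 4.0, 8.100000381469727, 8.399999618530273, 7.0, 5.699999809265137, 2.799999952316284, 1.5, 1.100000023841858, 0.800000011920929, 0.800000011920929, 0.200000002
[... 587 characters left out ...]
9071])
scene front top (-1.6, [0.20000000298023224, 0.5, 0.20000000298023224, 0.6000000238418579, 3.700000047683716, 9.300000190734863, 13.100000381469727, 9.699999809265137, 6.300000190734863, 5.900000095367432, 4.699999809265137, 2.0999999046325684, 0.6000000238418579, 0.4000000059604645, 1.100000023841858])
scene front bottom(z0) (-11.76, [11.100000381469727, 12.300000190734863, 8.100000381469727, 5.900000095367432, 5.699999809265137, 3.9000000953674316, 1.7999999523162842, 0.5, 0.5, 1.600000023841858, 1.7999999523162842, 0.8999999761581421, 0.30000001192092896, 0.8999999761581421, 1.0])
-0.09 2.62
-0.06 1.32
-0.03 1.71
0 1.83
0.03 1.48
-0.09 -1.98
-0.05 -2.86
0 -3.33
0.05 0.63
0.09 -0.15
```

Run:
```python
from plan import *;from cell import robot
o=robot.observe();print(o["tool_pos"])
for a in [(45,.03,.012),(45,.012,.010),(45,.010,.0035)]: plan([(tip2tcp(jt(*a)),lean)],o)
```

```text
[0.50136525 0.0315428  0.16188028]
[4.46, -1.93, 4.79] [-0.0, 0.0, -0.0]
[5.43, -0.66, 5.63] [-0.0, 0.0, -0.0]
[5.21, -0.52, 6.26] [-0.0, 0.0, -0.0]
```

step_arm(increments=[{"delta_pos": [1, -0.5, 1], "dr": [0, 0, 0], "fingers": 1}, {"delta_pos": [2.2, -1, 2.3], "dr": [0, 0, 0], "fingers": 1}, {"delta_pos": [3.3, -1.5, 3.6], "dr": [0, 0, 0], "fingers": 1}, {"delta_pos": [4.1, -1.8, 4.4], "dr": [0, 0, 0], "fingers": 1}, {"delta_pos": [4.5, -1.9, 4.7], "dr": [0, 0, 0], "fingers": 1}])

```text
time: 6.95
tool_pos: [0.565, 0.051, 0.1475]
tool_rot: [-3.14, -0.553, 0.007]
contact_force: [-1.2, 0.3, -2.6]
opening: 0.0295
grip_force: 30.0
```

step_arm(increments=[{"delta_pos": [0.2, 0.2, 0.2], "dr": [0, 0, 0], "fingers": 1}, {"delta_pos": [0.4, 0.5, 0.4], "dr": [0, 0, 0], "fingers": 1}, {"delta_pos": [0.6, 0.8, 0.6], "dr": [0, 0, 0], "fingers": 1}, {"delta_pos": [0.8, 1.1, 0.7], "dr": [0, 0, 0], "fingers": 1}, {"delta_pos": [0.8, 1.1, 0.7], "dr": [0, 0, 0], "fingers": 1}])

```text
time: 7.58
tool_pos: [0.5754, 0.0396, 0.1459]
tool_rot: [-3.14, -0.553, 0.006]
contact_force: [-0.2, 0.1, -3.1]
opening: 0.0297
grip_force: 30.0
```

```bash
cat > st.py <<'E'
from plan import *;from cell import robot
o=robot.observe();R=Ro.from_euler("xyz",o["tool_rot"]);tip=o["tool_pos"]+R.apply([0,0,LT])
d=tip-local(0,0,0);c,s=np.cos(C[2]),np.sin(C[2]);x,y=c*d[0]+s*d[1],-s*d[0]+c*d[1]
print("t",o["time"],"tip",tip.round(4),"phi",round(np.degrees(np.arctan2(y,-x)),1),"out",round(1000*(np.hypot(x,y)-85),1),"up",round(1000*(d[2]-.033),1),"F",o["contact_force"].round(1),"M",o["torque"].round(3))
for a in sys.argv[1:]: plan([(tip2tcp(jt(*map(float,a.split(",")))),lean)],o)
E
python3 st.py 45,.010,.0035 45,.0045,.0035
```

```text
t 7.575 tip [0.6373 0.0401 0.0457] phi 44.5 out -84900.6 up 12.7 F [-0.2  0.1 -3.1] M [ 0.06   0.591 -0.038]
[-0.22, 0.23, 0.98] [-0.1, 0.3, -0.0]
[0.11, 0.62, 1.18] [-0.1, 0.3, -0.0]
```

step_arm(increments=[{"delta_pos": [-0.05, 0.06, 0.25], "dr": [0, 0, 0], "fingers": 1}, {"delta_pos": [-0.1, 0.12, 0.5], "dr": [0, 0, 0], "fingers": 1}, {"delta_pos": [-0.16, 0.18, 0.75], "dr": [0, 0, 0], "fingers": 1}, {"delta_pos": [-0.22, 0.23, 0.9], "dr": [0, 0, 0], "fingers": 1}, {"delta_pos": [-0.22, 0.23, 0.9], "dr": [0, 0, 0], "fingers": 1}])

```text
time: 8.2
tool_pos: [0.5789, 0.0374, 0.1395]
tool_rot: [-3.139, -0.549, 0.006]
contact_force: [0.0, 1.0, -1.3]
opening: 0.0294
grip_force: 30.0
```

```bash
sed -i 's/np.hypot(x,y)-85)/np.hypot(x,y)-.085)/' st.py; python3 st.py 45,.010,.0035 45,.0045,.0035; sed -i 's/(290,144,72,54)/(300,134,56,42)/' view.py; python3 view.py e; python3 st.py
```

```text
t 8.2 tip [0.6403 0.038  0.0389] phi 44.9 out 10.8 up 5.9 F [ 0.   1.  -1.3] M [0.074 0.547 0.044]
[-0.18, 0.01, 0.25] [-0.1, 0.6, -0.0]
[0.15, 0.4, 0.45] [-0.1, 0.6, -0.0]
[0.57888883 0.03740279 0.13958449] [-3.13915898 -0.54901014  0.00611611] tip [0.6404 0.0381 0.0391] [-0.39050849  1.11414972 -2.34301557]
t 8.4 tip [0.6404 0.0381 0.0392] phi 44.9 out 10.8 up 6.2 F [-0.7 -0.8 -2.5] M [-0.005  0.582 -0.006]
```

View pics/e.png

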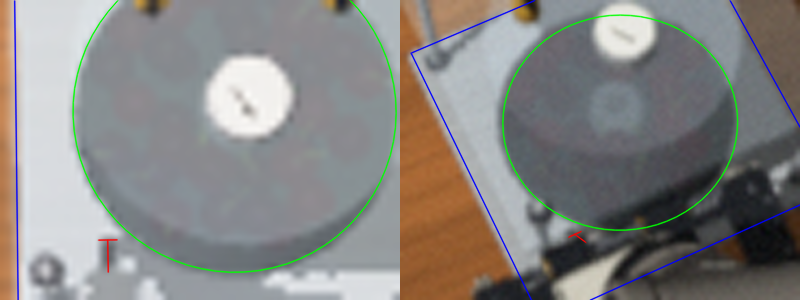

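The top view shows the nozzle tip at (107,240), coinciding with the prediction. Next I'll creep towards the wall while feeling the moment.

step_arm(increments=[{"delta_pos": [-0.05, 0.1, 0.2], "dr": [0, 0, 0], "fingers": 1}, {"delta_pos": [0, 0.2, 0.3], "dr": [0, 0, 0], "fingers": 1}, {"delta_pos": [0.05, 0.3, 0.35], "dr": [0, 0, 0], "fingers": 1}, {"delta_pos": [0.1, 0.35, 0.4], "dr": [0, 0, 0], "fingers": 1}, {"delta_pos": [0.1, 0.35, 0.4], "dr": [0, 0, 0], "fingers": 1}])

```text
time: 9.02
tool_pos: [0.5822, 0.0338, 0.1374]
tool_rot: [-3.139, -0.548, 0.006]
contact_force: [0.6, -0.6, -1.7]
opening: 0.0295
grip_force: 30.0
```

```bash
python3 st.py 45,.003,.0035 42,.0045,.0035; python3 -c "
from cell import viewer;viewer.read_camera('top')"; python3 st.py
```

```text
t 9.025 tip [0.6435 0.0345 0.0369] phi 44.6 out 6.1 up 3.9 F [ 0.6 -0.6 -1.7] M [0.013 0.517 0.023]
[0.07, 0.15, 0.16] [-0.1, 0.6, -0.0]
[-0.29, 0.38, -0.06] [-0.1, 0.6, -0.0]
t 9.075 tip [0.6434 0.0345 0.0368] phi 44.6 out 6.1 up 3.8 F [-0.3 -0.8 -1.3] M [0.004 0.511 0.022]
```

step_arm(increments=[{"delta_pos": [0.03, 0.035, 0.02], "dr": [0, 0, 0], "fingers": 1}, {"delta_pos": [0.06, 0.07, 0.04], "dr": [0, 0, 0], "fingers": 1}, {"delta_pos": [0.09, 0.105, 0.055], "dr": [0, 0, 0], "fingers": 1}, {"delta_pos": [0.12, 0.14, 0.07], "dr": [0, 0, 0], "fingers": 1}, {"delta_pos": [0.12, 0.14, 0.07], "dr": [0, 0, 0], "fingers": 1}])

```text
time: 9.7
tool_pos: [0.5835, 0.0324, 0.1374]
tool_rot: [-3.139, -0.548, 0.006]
contact_force: [-0.2, 0.1, -2.3]
opening: 0.0297
grip_force: 30.0
```

```bash
python3 st.py 42,.004,.0035
```

```text
t 9.7 tip [0.6449 0.0331 0.0368] phi 44.6 out 4.2 up 3.8 F [-0.2  0.1 -2.3] M [0.023 0.497 0.   ]
[-0.37, 0.28, -0.11] [-0.1, 0.6, -0.0]
```

step_arm(increments=[{"delta_pos": [0.02, 0.02, 0.01], "dr": [0, 0, 0], "fingers": 1}, {"delta_pos": [0.03, 0.035, 0.02], "dr": [0, 0, 0], "fingers": 1}, {"delta_pos": [0.04, 0.05, 0.03], "dr": [0, 0, 0], "fingers": 1}, {"delta_pos": [0.06, 0.07, 0.037], "dr": [0, 0, 0], "fingers": 1}, {"delta_pos": [0.06, 0.07, 0.037], "dr": [0, 0, 0], "fingers": 1}])

```text
time: 10.32
tool_pos: [0.5842, 0.0318, 0.1374]
tool_rot: [-3.139, -0.548, 0.006]
contact_force: [0.6, 0.5, -2.3]
opening: 0.0292
grip_force: 30.0
```

```bash
python3 st.py 42,.004,.0035
```

```text
t 10.325 tip [0.6456 0.0324 0.0369] phi 44.6 out 3.2 up 3.9 F [ 0.6  0.5 -2.3] M [0.014 0.518 0.026]
[-0.43, 0.21, -0.15] [-0.1, 0.6, -0.0]
```

step_arm(increments=[{"delta_pos": [0.02, 0.02, 0.01], "dr": [0, 0, 0], "fingers": 1}, {"delta_pos": [0.03, 0.035, 0.02], "dr": [0, 0, 0], "fingers": 1}, {"delta_pos": [0.04, 0.05, 0.03], "dr": [0, 0, 0], "fingers": 1}, {"delta_pos": [0.06, 0.07, 0.037], "dr": [0, 0, 0], "fingers": 1}, {"delta_pos": [0.06, 0.07, 0.037], "dr": [0, 0, 0], "fingers": 1}])

```text
time: 10.95
tool_pos: [0.5849, 0.0311, 0.1374]
tool_rot: [-3.139, -0.548, 0.006]
contact_force: [0.1, 0.4, -2.4]
opening: 0.0294
grip_force: 30.0
```

```bash
python3 st.py 42,.004,.0035
```

```text
t 10.95 tip [0.6462 0.0318 0.0368] phi 44.6 out 2.2 up 3.8 F [ 0.1  0.4 -2.4] M [0.    0.55  0.012]
[-0.49, 0.14, -0.18] [-0.1, 0.6, -0.0]
```

step_arm(increments=[{"delta_pos": [0.02, 0.02, 0.01], "dr": [0, 0, 0], "fingers": 1}, {"delta_pos": [0.03, 0.035, 0.02], "dr": [0, 0, 0], "fingers": 1}, {"delta_pos": [0.04, 0.05, 0.03], "dr": [0, 0, 0], "fingers": 1}, {"delta_pos": [0.06, 0.07, 0.037], "dr": [0, 0, 0], "fingers": 1}, {"delta_pos": [0.06, 0.07, 0.037], "dr": [0, 0, 0], "fingers": 1}])

```text
time: 11.58
tool_pos: [0.5855, 0.0305, 0.1373]
tool_rot: [-3.139, -0.548, 0.006]
contact_force: [-1.3, 0.9, -1.5]
opening: 0.0295
grip_force: 30.0
```

```bash
python3 st.py 42,.004,.0035
```

```text
t 11.575 tip [0.6468 0.0312 0.0368] phi 44.6 out 1.4 up 3.8 F [-1.3  0.9 -1.5] M [0.164 0.669 0.135]
[-0.54, 0.08, -0.22] [-0.2, 0.6, -0.0]
```

Contact with about 1.5 N at reading out ≈1.9 mm, where ≈3.7 mm was expected. I'll shift the chamber estimate by about 2 mm in x and plan the sweep.

```bash
sed -i 's/^TH=.*/TH=np.radians(31.4);C=[.7107,-.0296,.0064];LT=.1178/' plan.py
cat > sweep.py <<'E'
from plan import *;from cell import robot
import sys
def rows(angs,start,out=.0042,up=.0036):
    q=[tip2tcp(jt(a,out,up)) for a in angs]
    return [(lean.inv().apply(p-start)*100).round(2).tolist() for p in q]
if __name__=="__main__":
    a0,step,n=map(float,sys.argv[1:4])
    o=robot.observe();plan([(tip2tcp(jt(a0,.0042,.0036)),lean)],o)
    for k in range(int(n)):
        s=a0-5*step*k;print(s,rows([s-step*(i+1) for i in range(5)],tip2tcp(jt(s,.0042,.0036))))
E
python3 st.py; python3 sweep.py 43 1.6 11
```

```text
t 11.575 tip [0.6468 0.0312 0.0368] phi 43.9 out 3.2 up 3.8 F [-1.3  0.9 -1.5] M [0.164 0.669 0.135]
[-0.16, 0.0, -0.08] [-0.2, 0.0, -0.0]
43.0 [[-0.14, 0.18, -0.09], [-0.28, 0.37, -0.17], [-0.41, 0.57, -0.25], [-0.54, 0.77, -0.33], [-0.67, 0.97, -0.41]]
35.0 [[-0.12, 0.21, -0.07], [-0.23, 0.42, -0.14], [-0.34, 0.63, -0.21], [-0.45, 0.85, -0.27], [-0.55, 1.07, -0.33]]
27.0 [[-0.09, 0.22, -0.06], [-0.18, 0.45, -0.11], [-0.27, 0.68, -0.16], [-0.34, 0.91, -0.21], [-0.42, 1.15, -0.25]]
19.0 [[-0.07, 0.24, -0.04], [-0.13, 0.48, -0.08], [-0.18, 0.72, -0.11], [-0.23, 0.96, -0.14], [-0.27, 1.2, -0.17]]
11.0 [[-0.04, 0.25, -0.02], [-0.07, 0.49, -0.04], [-0.1, 0.74, -0.06], [-0.12, 0.99, -0.07], [-0.13, 1.24, -0.08]]
3.0 [[-0.01, 0.25, -0.0], [-0.01, 0.5, -0.01], [-0.01, 0.75, -0.0], [0.0, 1.0, 0.0], [0.02, 1.24, 0.01]]
-5.0 [[0.02, 0.25, 0.01], [0.05, 0.49, 0.03], [0.08, 0.74, 0.05], [0.12, 0.99, 0.07], [0.17, 1.23, 0.1]]
-13.0 [[0.05, 0.24, 0.03], [0.11, 0.48, 0.07], [0.17, 0.72, 0.1], [0.24, 0.96, 0.14], [0.31, 1.19, 0.19]]
-21.0 [[0.08, 0.23, 0.05], [0.16, 0.46, 0.1], [0.25, 0.69, 0.15], [0.35, 0.91, 0.21], [0.45, 1.13, 0.27]]
-29.0 [[0.11, 0.22, 0.06], [0.22, 0.43, 0.13], [0.33, 0.64, 0.2], [0.45, 0.84, 0.28], [0.58, 1.04, 0.35]]
-37.0 [[0.13, 0.2, 0.08], [0.27, 0.39, 0.16], [0.4, 0.58, 0.25], [0.55, 0.76, 0.33], [0.7, 0.94, 0.43]]
```

step_arm(increments=[{"delta_pos": [-0.05, 0, -0.02], "dr": [0, 0, 0], "fingers": 1}, {"delta_pos": [-0.1, 0, -0.05], "dr": [0, 0, 0], "fingers": 1}, {"delta_pos": [-0.16, 0, -0.08], "dr": [0, 0, 0], "fingers": 1}, {"delta_pos": [-0.16, 0, -0.08], "dr": [0, 0, 0], "fingers": 1}, {"delta_pos": [-0.16, 0, -0.08], "dr": [0, 0, 0], "fingers": 1}])

```text
time: 12.2
tool_pos: [0.5839, 0.0303, 0.1373]
tool_rot: [-3.139, -0.548, 0.006]
contact_force: [-0.4, 1.1, -2.0]
opening: 0.0295
grip_force: 30.0
```

```bash
python3 st.py
```

```text
t 12.2 tip [0.6453 0.031  0.0368] phi 43.2 out 4.2 up 3.8 F [-0.4  1.1 -2. ] M [0.052 0.427 0.003]
```

step_arm(increments=[{"delta_pos": [-0.14, 0.18, -0.09], "dr": [0, 0, 0], "fingers": 1}, {"delta_pos": [-0.28, 0.37, -0.17], "dr": [0, 0, 0], "fingers": 1}, {"delta_pos": [-0.41, 0.57, -0.25], "dr": [0, 0, 0], "fingers": 1}, {"delta_pos": [-0.54, 0.77, -0.33], "dr": [0, 0, 0], "fingers": 1}, {"delta_pos": [-0.67, 0.97, -0.41], "dr": [0, 0, 0], "fingers": 1}])

```text
time: 12.82
tool_pos: [0.576, 0.0204, 0.1373]
tool_rot: [-3.139, -0.548, 0.006]
contact_force: [-0.9, -0.0, -2.6]
opening: 0.0295
grip_force: 30.0
```

```bash
python3 st.py; python3 sweep.py 27 1.6 0
```

```text
t 12.825 tip [0.6373 0.0211 0.0367] phi 35.0 out 4.2 up 3.7 F [-0.9 -0.  -2.6] M [0.01  0.547 0.006]
[-0.56, 1.04, -0.33] [-0.1, 0.0, -0.0]
```

step_arm(increments=[{"delta_pos": [-0.12, 0.21, -0.07], "dr": [0, 0, 0], "fingers": 1}, {"delta_pos": [-0.23, 0.42, -0.14], "dr": [0, 0, 0], "fingers": 1}, {"delta_pos": [-0.34, 0.63, -0.21], "dr": [0, 0, 0], "fingers": 1}, {"delta_pos": [-0.45, 0.85, -0.27], "dr": [0, 0, 0], "fingers": 1}, {"delta_pos": [-0.55, 1.05, -0.33], "dr": [0, 0, 0], "fingers": 1}])

```text
time: 13.45
tool_pos: [0.5696, 0.0099, 0.1372]
tool_rot: [-3.139, -0.548, 0.006]
contact_force: [1.1, 0.3, -3.0]
opening: 0.0297
grip_force: 30.0
```

```bash
python3 st.py
```

```text
t 13.45 tip [0.631  0.0106 0.0366] phi 27.1 out 4.3 up 3.6 F [ 1.1  0.3 -3. ] M [0.004 0.569 0.018]
```

step_arm(increments=[{"delta_pos": [-0.09, 0.22, -0.06], "dr": [0, 0, 0], "fingers": 1}, {"delta_pos": [-0.18, 0.45, -0.11], "dr": [0, 0, 0], "fingers": 1}, {"delta_pos": [-0.27, 0.68, -0.16], "dr": [0, 0, 0], "fingers": 1}, {"delta_pos": [-0.34, 0.91, -0.21], "dr": [0, 0, 0], "fingers": 1}, {"delta_pos": [-0.42, 1.15, -0.25], "dr": [0, 0, 0], "fingers": 1}])

```text
time: 14.08
tool_pos: [0.5649, -0.0016, 0.1371]
tool_rot: [-3.139, -0.548, 0.006]
contact_force: [-0.4, 0.0, -2.0]
opening: 0.0295
grip_force: 30.0
```

```bash
python3 st.py; python3 sweep.py 11 1.6 0
```

```text
t 14.075 tip [ 0.6262 -0.0009  0.0365] phi 19.1 out 4.2 up 3.5 F [-0.4  0.  -2. ] M [-0.011  0.509  0.018]
[-0.28, 1.19, -0.18] [-0.1, 0.0, -0.0]
```

step_arm(increments=[{"delta_pos": [-0.07, 0.24, -0.04], "dr": [0, 0, 0], "fingers": 1}, {"delta_pos": [-0.13, 0.48, -0.08], "dr": [0, 0, 0], "fingers": 1}, {"delta_pos": [-0.18, 0.72, -0.11], "dr": [0, 0, 0], "fingers": 1}, {"delta_pos": [-0.23, 0.96, -0.14], "dr": [0, 0, 0], "fingers": 1}, {"delta_pos": [-0.27, 1.2, -0.17], "dr": [0, 0, 0], "fingers": 1}])

```text
time: 14.7
tool_pos: [0.5618, -0.0137, 0.1372]
tool_rot: [-3.139, -0.548, 0.006]
contact_force: [0.6, -0.4, -1.8]
opening: 0.0297
grip_force: 30.0
```

```bash
python3 st.py
```

```text
t 14.7 tip [ 0.6232 -0.013   0.0366] phi 11.1 out 4.1 up 3.6 F [ 0.6 -0.4 -1.8] M [-0.006  0.502  0.013]
```

step_arm(increments=[{"delta_pos": [0.02, 0, 0.01], "dr": [0, 0, 0], "fingers": 1}, {"delta_pos": [0.04, 0, 0.03], "dr": [0, 0, 0], "fingers": 1}, {"delta_pos": [0.06, 0, 0.04], "dr": [0, 0, 0], "fingers": 1}, {"delta_pos": [0.08, 0, 0.05], "dr": [0, 0, 0], "fingers": 1}, {"delta_pos": [0.08, 0, 0.05], "dr": [0, 0, 0], "fingers": 1}])

```text
time: 15.32
tool_pos: [0.5627, -0.0134, 0.137]
tool_rot: [-3.139, -0.548, 0.006]
contact_force: [-0.8, 0.6, -1.9]
opening: 0.0292
grip_force: 30.0
```

```bash
python3 st.py; python3 sweep.py 3 1.6 0
```

```text
t 15.325 tip [ 0.624  -0.0127  0.0364] phi 11.4 out 3.3 up 3.4 F [-0.8  0.6 -1.9] M [-0.058  0.723 -0.002]
[-0.21, 1.25, -0.15] [-0.2, 0.0, -0.0]
```

Contact at reading out ≈3.5 against 3.4 expected, so the model is right. Resuming the sweep.

step_arm(increments=[{"delta_pos": [-0.1, 0.2, -0.07], "dr": [0, 0, 0], "fingers": 1}, {"delta_pos": [-0.15, 0.46, -0.1], "dr": [0, 0, 0], "fingers": 1}, {"delta_pos": [-0.18, 0.72, -0.12], "dr": [0, 0, 0], "fingers": 1}, {"delta_pos": [-0.2, 0.99, -0.14], "dr": [0, 0, 0], "fingers": 1}, {"delta_pos": [-0.22, 1.25, -0.15], "dr": [0, 0, 0], "fingers": 1}])

```text
time: 15.95
tool_pos: [0.5602, -0.0263, 0.1372]
tool_rot: [-3.139, -0.548, 0.006]
contact_force: [-0.9, -0.6, -1.8]
opening: 0.0297
grip_force: 30.0
```

```bash
python3 st.py
```

```text
t 15.95 tip [ 0.6216 -0.0256  0.0367] phi 3.0 out 4.2 up 3.7 F [-0.9 -0.6 -1.8] M [0.036 0.558 0.009]
```

step_arm(increments=[{"delta_pos": [-0.01, 0.25, 0], "dr": [0, 0, 0], "fingers": 1}, {"delta_pos": [-0.01, 0.5, -0.01], "dr": [0, 0, 0], "fingers": 1}, {"delta_pos": [-0.01, 0.75, 0], "dr": [0, 0, 0], "fingers": 1}, {"delta_pos": [0, 1, 0], "dr": [0, 0, 0], "fingers": 1}, {"delta_pos": [0.02, 1.24, 0.01], "dr": [0, 0, 0], "fingers": 1}])

```text
time: 16.58
tool_pos: [0.5605, -0.0386, 0.1372]
tool_rot: [-3.139, -0.548, 0.006]
contact_force: [-0.6, 0.3, -2.4]
opening: 0.0295
grip_force: 30.0
```

```bash
python3 st.py; python3 sweep.py -13 1.6 0
```

```text
t 16.575 tip [ 0.6219 -0.0379  0.0367] phi -5.0 out 4.2 up 3.7 F [-0.6  0.3 -2.4] M [ 0.042  0.441 -0.023]
[0.16, 1.2, 0.1] [-0.1, 0.0, -0.0]
```

step_arm(increments=[{"delta_pos": [0.02, 0.25, 0.01], "dr": [0, 0, 0], "fingers": 1}, {"delta_pos": [0.05, 0.49, 0.03], "dr": [0, 0, 0], "fingers": 1}, {"delta_pos": [0.08, 0.74, 0.05], "dr": [0, 0, 0], "fingers": 1}, {"delta_pos": [0.12, 0.98, 0.07], "dr": [0, 0, 0], "fingers": 1}, {"delta_pos": [0.16, 1.22, 0.1], "dr": [0, 0, 0], "fingers": 1}])

```text
time: 17.2
tool_pos: [0.5625, -0.0508, 0.1372]
tool_rot: [-3.139, -0.548, 0.006]
contact_force: [0.1, -0.2, -2.1]
opening: 0.0295
grip_force: 30.0
```

```bash
python3 st.py
```

```text
t 17.2 tip [ 0.6239 -0.0501  0.0366] phi -12.9 out 4.2 up 3.6 F [ 0.1 -0.2 -2.1] M [ 0.069  0.528 -0.019]
```

step_arm(increments=[{"delta_pos": [0.05, 0.24, 0.03], "dr": [0, 0, 0], "fingers": 1}, {"delta_pos": [0.11, 0.48, 0.07], "dr": [0, 0, 0], "fingers": 1}, {"delta_pos": [0.17, 0.72, 0.1], "dr": [0, 0, 0], "fingers": 1}, {"delta_pos": [0.24, 0.96, 0.14], "dr": [0, 0, 0], "fingers": 1}, {"delta_pos": [0.31, 1.19, 0.19], "dr": [0, 0, 0], "fingers": 1}])

```text
time: 17.82
tool_pos: [0.5663, -0.0626, 0.1371]
tool_rot: [-3.139, -0.548, 0.006]
contact_force: [-0.6, 0.4, -1.8]
opening: 0.0298
grip_force: 30.0
```

```bash
python3 st.py; python3 sweep.py -29 1.6 0
```

```text
t 17.825 tip [ 0.6276 -0.0619  0.0366] phi -20.9 out 4.1 up 3.6 F [-0.6  0.4 -1.8] M [-0.012  0.493 -0.004]
[0.45, 1.12, 0.27] [-0.1, 0.0, -0.0]
```

step_arm(increments=[{"delta_pos": [0.08, 0.23, 0.05], "dr": [0, 0, 0], "fingers": 1}, {"delta_pos": [0.16, 0.46, 0.1], "dr": [0, 0, 0], "fingers": 1}, {"delta_pos": [0.25, 0.69, 0.15], "dr": [0, 0, 0], "fingers": 1}, {"delta_pos": [0.35, 0.91, 0.21], "dr": [0, 0, 0], "fingers": 1}, {"delta_pos": [0.45, 1.12, 0.27], "dr": [0, 0, 0], "fingers": 1}])

```text
time: 18.45
tool_pos: [0.5716, -0.0738, 0.1371]
tool_rot: [-3.139, -0.548, 0.006]
contact_force: [0.8, -0.3, -2.0]
opening: 0.0298
grip_force: 30.0
```

```bash
python3 st.py
```

```text
t 18.45 tip [ 0.633  -0.0731  0.0366] phi -28.8 out 4.0 up 3.6 F [ 0.8 -0.3 -2. ] M [0.031 0.479 0.039]
```

step_arm(increments=[{"delta_pos": [0.11, 0.22, 0.06], "dr": [0, 0, 0], "fingers": 1}, {"delta_pos": [0.22, 0.43, 0.13], "dr": [0, 0, 0], "fingers": 1}, {"delta_pos": [0.33, 0.64, 0.2], "dr": [0, 0, 0], "fingers": 1}, {"delta_pos": [0.45, 0.84, 0.28], "dr": [0, 0, 0], "fingers": 1}, {"delta_pos": [0.58, 1.04, 0.35], "dr": [0, 0, 0], "fingers": 1}])

```text
time: 19.08
tool_pos: [0.5785, -0.0841, 0.1371]
tool_rot: [-3.139, -0.548, 0.006]
contact_force: [-0.4, 0.5, -2.2]
opening: 0.0297
grip_force: 30.0
```

```bash
python3 st.py; python3 sweep.py -43 1.6 0
```

```text
t 19.075 tip [ 0.6398 -0.0834  0.0366] phi -36.8 out 4.0 up 3.6 F [-0.4  0.5 -2.2] M [0.042 0.498 0.005]
[0.51, 0.72, 0.31] [-0.1, 0.0, -0.0]
```

step_arm(increments=[{"delta_pos": [0.07, 0.1, 0.04], "dr": [0, 0, 0], "fingers": 1}, {"delta_pos": [0.12, 0.16, 0.07], "dr": [0, 0, 0], "fingers": 1}, {"delta_pos": [0.13, 0.16, 0.08], "dr": [0, 0, 0], "fingers": 1}, {"delta_pos": [0.15, 0.15, 0.09], "dr": [0, 0, 0], "fingers": 1}, {"delta_pos": [0.17, 0.14, 0.1], "dr": [0, 0, 0], "fingers": 1}])

```text
time: 19.7
tool_pos: [0.5803, -0.0854, 0.1371]
tool_rot: [-3.139, -0.548, 0.006]
contact_force: [0.0, -1.6, -2.6]
opening: 0.0297
grip_force: 30.0
```

```bash
python3 st.py
```

```text
t 19.7 tip [ 0.6417 -0.0847  0.0366] phi -38.2 out 3.3 up 3.6 F [ 0.  -1.6 -2.6] M [-0.072  0.637 -0.077]
```

step_arm(increments=[{"delta_pos": [0.02, -0.02, 0.01], "dr": [0, 0, 0], "fingers": 1}, {"delta_pos": [0.04, -0.03, 0.02], "dr": [0, 0, 0], "fingers": 1}, {"delta_pos": [0.05, -0.04, 0.03], "dr": [0, 0, 0], "fingers": 1}, {"delta_pos": [0.06, -0.05, 0.04], "dr": [0, 0, 0], "fingers": 1}, {"delta_pos": [0.06, -0.05, 0.04], "dr": [0, 0, 0], "fingers": 1}])

```text
time: 20.32
tool_pos: [0.5811, -0.0849, 0.1371]
tool_rot: [-3.139, -0.548, 0.006]
contact_force: [-0.9, -1.4, -1.5]
opening: 0.0294
grip_force: 30.0
```

```bash
python3 st.py
```

```text
t 20.325 tip [ 0.6424 -0.0842  0.0365] phi -38.3 out 2.4 up 3.5 F [-0.9 -1.4 -1.5] M [-0.327  0.883 -0.168]
```

Joint6 is reached with light contact. Retracting.

step_arm(increments=[{"delta_pos": [-0.4, 0, -0.26], "dr": [0, 0, 0], "fingers": 1}, {"delta_pos": [-1.2, 0, -0.8], "dr": [0, 0, 0], "fingers": 1}, {"delta_pos": [-2.8, 0, -1.9], "dr": [0, 0, 0], "fingers": 1}, {"delta_pos": [-5, 0, -3.3], "dr": [0, 0, 0], "fingers": 1}, {"delta_pos": [-7.2, 0, -4.7], "dr": [0, 0, 0], "fingers": 1}])

```text
time: 20.95
tool_pos: [0.4939, -0.0853, 0.1399]
tool_rot: [-3.139, -0.548, 0.006]
contact_force: [-0.2, -0.5, -2.2]
opening: 0.0295
grip_force: 30.0
```

Run:
```python
from plan import *;from cell import robot
o=robot.observe();print(o["tool_pos"],o["tool_rot"],o["torque"])
h=[.4412,.2807]
plan([([.49,-.06,.25],lean),([*h,.26],down(.6))],o)
```

```text
[ 0.49393804 -0.08526204  0.13985681] [-3.13903602 -0.54809242  0.00640387] [0.00833307 0.5157414  0.05510587]
[5.42, -2.55, -9.59] [-0.1, -0.0, 0.0]
[1.96, -36.66, -12.79] [9.2, -30.5, -33.1]
```

step_arm(increments=[{"delta_pos": [2.5, -1, -4.5], "dr": [0, 0, 0], "fingers": 1}, {"delta_pos": [5, -3, -9], "dr": [0, 0, 0], "fingers": 1}, {"delta_pos": [5, -8, -10.5], "dr": [1.5, -5, -5.5], "fingers": 1}, {"delta_pos": [4.5, -13, -11], "dr": [3, -10, -11], "fingers": 1}, {"delta_pos": [4, -18, -11.5], "dr": [4.6, -15.2, -16.5], "fingers": 1}])

```text
time: 21.58
tool_pos: [0.467, 0.0954, 0.26]
tool_rot: [3.1, -0.274, 0.317]
contact_force: [0.5, 0.3, -2.3]
opening: 0.0297
grip_force: 30.0
```

Run:
```python
from plan import *;from cell import robot
o=robot.observe();print(o["tool_pos"],o["tool_rot"],o["torque"])
plan([([.4412,.2807,.26],down(.6))],o)
```

```text
[0.46703276 0.09536309 0.26004208] [ 3.10002216 -0.27350183  0.3168007 ] [-0.04711368  0.19339305 -0.03370773]
[3.19, -18.44, 0.13] [4.6, -15.2, -16.4]
```

step_arm(increments=[{"delta_pos": [0.7, -4, 0], "dr": [1.3, -4, -4.3], "fingers": 1}, {"delta_pos": [1.5, -8.5, 0], "dr": [2.5, -8, -8.6], "fingers": 1}, {"delta_pos": [2.3, -13, 0.1], "dr": [3.6, -12, -12.9], "fingers": 1}, {"delta_pos": [3, -17, 0.1], "dr": [4.6, -15.2, -16.4], "fingers": 1}, {"delta_pos": [3.2, -18.4, 0.1], "dr": [4.6, -15.2, -16.4], "fingers": 1}])

```text
time: 22.2
tool_pos: [0.4423, 0.2811, 0.2591]
tool_rot: [-3.14, -0.002, 0.599]
contact_force: [0.2, -0.4, -1.4]
opening: 0.0295
grip_force: 30.0
```

step_arm(increments=[{"delta_pos": [0, 0, 0], "dr": [0, 0, 0], "fingers": 1}, {"delta_pos": [0, 0, 0], "dr": [0, 0, 0], "fingers": 1}, {"delta_pos": [0, 0, 0], "dr": [0, 0, 0], "fingers": 1}, {"delta_pos": [0, 0, 0], "dr": [0, 0, 0], "fingers": 1}, {"delta_pos": [0, 0, 0], "dr": [0, 0, 0], "fingers": 1}])

```text
time: 22.82
tool_pos: [0.4429, 0.2787, 0.2598]
tool_rot: [-3.141, -0.002, 0.596]
contact_force: [-0.5, 0.2, -2.1]
opening: 0.0298
grip_force: 30.0
```

Run:
```python
from plan import *;from cell import robot
from look import *
o=robot.observe();print(o["tool_pos"],o["tool_rot"],o["torque"])
plan([([.4412,.2807,.1238],down(.6))],o)
```

```text
[0.44291676 0.2786951  0.25977523] [-3.14095912e+00 -2.29669013e-03  5.95849769e-01] [ 0.02293244 -0.0378593  -0.01497133]
[-0.06, -0.25, 13.6] [-0.0, -0.1, -0.2]
```

step_arm(increments=[{"delta_pos": [-0.06, -0.25, 1], "dr": [0, 0, 0], "fingers": 1}, {"delta_pos": [-0.06, -0.25, 3], "dr": [0, 0, 0], "fingers": 1}, {"delta_pos": [-0.06, -0.25, 5], "dr": [0, 0, 0], "fingers": 1}, {"delta_pos": [-0.06, -0.25, 6.3], "dr": [0, 0, 0], "fingers": 1}, {"delta_pos": [-0.06, -0.25, 6.5], "dr": [0, 0, 0], "fingers": 1}])

```text
time: 23.45
tool_pos: [0.4405, 0.2808, 0.1936]
tool_rot: [-3.141, -0.0, 0.597]
contact_force: [-0.5, 0.1, -2.2]
opening: 0.0297
grip_force: 30.0
```

```bash
cat > hm.py <<'E'
from plan import *;from cell import robot
o=robot.observe();print(o["time"],o["tool_pos"].round(4),o["tool_rot"].round(3),o["contact_force"].round(1),o["torque"].round(3))
plan([([.4412,.2807,.1238],down(.6))],o)
E
python3 hm.py
```

```text
23.45 [0.4405 0.2808 0.1936] [-3.141 -0.     0.597] [-0.5  0.1 -2.2] [ 0.044 -0.001 -0.017]
[0.06, 0.05, 6.98] [-0.1, -0.0, -0.2]
```

step_arm(increments=[{"delta_pos": [0.06, 0.05, 0.8], "dr": [0, 0, 0], "fingers": 1}, {"delta_pos": [0.06, 0.05, 1.8], "dr": [0, 0, 0], "fingers": 1}, {"delta_pos": [0.06, 0.05, 2.8], "dr": [0, 0, 0], "fingers": 1}, {"delta_pos": [0.06, 0.05, 3.8], "dr": [0, 0, 0], "fingers": 1}, {"delta_pos": [0.06, 0.05, 4.4], "dr": [0, 0, 0], "fingers": 1}])

```text
time: 24.08
tool_pos: [0.4416, 0.2808, 0.1498]
tool_rot: [-3.141, -0.001, 0.596]
contact_force: [-0.0, 0.1, -3.0]
opening: 0.0296
grip_force: 30.0
```

```bash
python3 hm.py
```

```text
24.075 [0.4416 0.2808 0.1498] [-3.141e+00 -1.000e-03  5.960e-01] [-0.   0.1 -3. ] [-0.014 -0.077 -0.047]
[-0.04, -0.01, 2.6] [-0.0, -0.1, -0.2]
```

step_arm(increments=[{"delta_pos": [-0.04, 0, 0.6], "dr": [0, 0, 0], "fingers": 1}, {"delta_pos": [-0.04, 0, 1.2], "dr": [0, 0, 0], "fingers": 1}, {"delta_pos": [-0.04, 0, 1.7], "dr": [0, 0, 0], "fingers": 1}, {"delta_pos": [-0.04, 0, 2.2], "dr": [0, 0, 0], "fingers": 1}, {"delta_pos": [-0.04, 0, 2.4], "dr": [0, 0, 0], "fingers": 1}])

```text
time: 24.7
tool_pos: [0.4414, 0.2807, 0.1263]
tool_rot: [-3.141, -0.002, 0.597]
contact_force: [-0.1, -0.1, -2.4]
opening: 0.0299
grip_force: 30.0
```

```bash
python3 hm.py
```

```text
24.7 [0.4414 0.2807 0.1263] [-3.141e+00 -2.000e-03  5.970e-01] [-0.1 -0.1 -2.4] [-0.011 -0.038 -0.047]
[-0.02, -0.01, 0.25] [-0.0, -0.1, -0.2]
```

Only 2.5 mm remain. I'll lower it to touch and reduce the grip.

step_arm(increments=[{"delta_pos": [0, 0, 0.08], "dr": [0, 0, 0], "fingers": 1}, {"delta_pos": [0, 0, 0.15], "dr": [0, 0, 0], "fingers": 1}, {"delta_pos": [0, 0, 0.2], "dr": [0, 0, 0], "fingers": 1}, {"delta_pos": [0, 0, 0.25], "dr": [0, 0, 0], "fingers": 1}, {"delta_pos": [0, 0, 0.26], "dr": [0, 0, 0], "fingers": 1}], newtons=10)

```text
time: 25.32
tool_pos: [0.4415, 0.2807, 0.1241]
tool_rot: [-3.141, -0.002, 0.596]
contact_force: [0.1, -0.1, -1.2]
opening: 0.03
grip_force: 10.0
```

```bash
python3 hm.py
```

```text
25.325 [0.4415 0.2807 0.1241] [-3.141e+00 -2.000e-03  5.960e-01] [ 0.1 -0.1 -1.2] [-0.037  0.022  0.044]
[-0.03, -0.02, 0.03] [-0.0, -0.1, -0.2]
```

Force is dropping, so the pen is nearly seated. Opening slowly to let it settle.

step_arm(increments=[{"delta_pos": [0, 0, 0.04], "dr": [0, 0, 0], "fingers": 1}, {"delta_pos": [0, 0, 0.04], "dr": [0, 0, 0], "fingers": 0.3}, {"delta_pos": [0, 0, 0.04], "dr": [0, 0, 0], "fingers": 0.25}, {"delta_pos": [0, 0, 0.04], "dr": [0, 0, 0], "fingers": 0.2}, {"delta_pos": [0, 0, 0.04], "dr": [0, 0, 0], "fingers": 0.1}], newtons=5)

```text
time: 25.95
tool_pos: [0.4416, 0.2807, 0.1237]
tool_rot: [-3.141, -0.002, 0.596]
contact_force: [-0.1, -0.0, -0.2]
opening: 0.0402
grip_force: 0.0
```

step_arm(increments=[{"delta_pos": [0, 0, 0], "dr": [0, 0, 0], "fingers": -0.3}, {"delta_pos": [0, 0, 0], "dr": [0, 0, 0], "fingers": -0.6}, {"delta_pos": [0, 0, 0], "dr": [0, 0, 0], "fingers": -1}, {"delta_pos": [0, 0, 0], "dr": [0, 0, 0], "fingers": -1}, {"delta_pos": [0, 0, 0], "dr": [0, 0, 0], "fingers": -1}])

```text
time: 26.58
tool_pos: [0.4415, 0.2807, 0.1237]
tool_rot: [-3.141, -0.002, 0.597]
contact_force: [0.5, 0.2, -0.9]
opening: 0.0867
grip_force: 0.0
```

step_arm(increments=[{"delta_pos": [0, 0, -1.5], "dr": [0, 0, 0], "fingers": -1}, {"delta_pos": [0, 0, -4], "dr": [0, 0, 0], "fingers": -1}, {"delta_pos": [0, 0, -7], "dr": [0, 0, 0], "fingers": -1}, {"delta_pos": [0, 0, -10], "dr": [0, 0, 0], "fingers": -1}, {"delta_pos": [0, 0, -13], "dr": [0, 0, 0], "fingers": -1}])

```text
time: 27.2
tool_pos: [0.4413, 0.2805, 0.2559]
tool_rot: [-3.141, -0.003, 0.597]
contact_force: [-0.2, 0.2, 0.1]
opening: 0.0917
grip_force: 0.0
```

step_arm(increments=[{"delta_pos": [0, 5, 0], "dr": [0, 0, 0], "fingers": -1}, {"delta_pos": [0, 10, 0], "dr": [0, 0, 0], "fingers": -1}, {"delta_pos": [0, 15, 0], "dr": [0, 0, 0], "fingers": -1}, {"delta_pos": [0, 20, 0], "dr": [0, 0, 0], "fingers": -1}, {"delta_pos": [0, 25, 0], "dr": [0, 0, 0], "fingers": -1}])

```text
time: 27.82
tool_pos: [0.5826, 0.0722, 0.2548]
tool_rot: [3.142, -0.003, 0.597]
contact_force: [-0.2, 1.0, -0.2]
opening: 0.0922
grip_force: 0.0
```

Run:
```python
from look import *
S=[.4408,.2815,.119]
look("z",[("top",(218,198,60,45)),("scene",(208,243,72,54))],[(pose(S,ring(.015,.176)),(255,0,0))])
```

```text
(no output)
```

View pics/z.png

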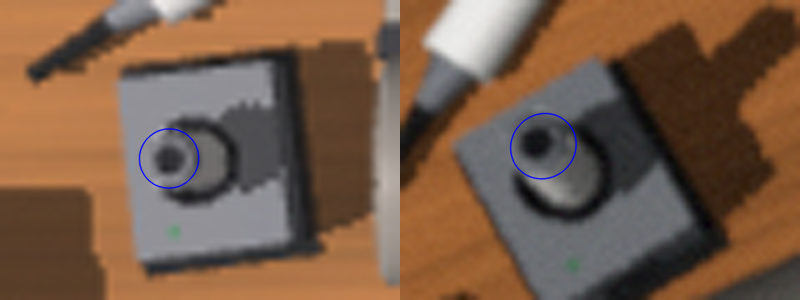

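The pen stands home, with its cap at (170,160) in the top view as at the start. The unlisted larger pen nearby has been knocked over and lies on the table, clear of the stand. The gripper is free, so I'll hand in.

Run:
```python
from cell import robot
print(robot.hand_in())
```

```text
the job is handed in; nothing more can be done
None
```

I swept the joint from left to right, stood the pen back fully home and released, and handed the job in (no verdict came back); the chamber contact I felt was about 4 N at most, and the larger decoy pen got knocked over but stayed on the table.

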